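# Load the machine tool carrier in machining order

## Task

Move the four milling tools from the plywood bench rack into the machine's tool carrier, so that from the docking tongue to the pull bow they stand in machining order: face mill, end mill, twist drill, countersink. Lower each one taper first into its hole until its flange sits flat on the deck; do not drop a tool or tip it over, and leave the screwdriver, the hex key and the roll of black tape where they lie.

Things in the scene. Friction and masses are not known exactly. Their poses are not given: they have to be found in the camera images.
- face_mill: Face mill in its holder, about 0.55 kg. Heights above the origin: dark plain cylinder 46 mm across from 22 to 58 mm (grip it here), then a broad flat bright cutting head 40 mm across with five inserts at the rim, top at 80. Flange 50 mm, 19 mm thick; below it a taper 32 to 17 mm and a stud, 64 mm deep in all. Origin: on the axis at the flange's underside; z up, to the cutter.
- end_mill: End mill in its holder, about 0.45 kg. Heights above the origin: dark plain cylinder 36 mm across, a screw in its side, from 19 to 58 mm (grip it here), then a stubby square-ended fluted cutter 16 mm across, top at 86. Flange 50 mm, 19 mm thick; below it a taper 32 to 17 mm and a stud, 64 mm deep in all. Origin: on the axis at the flange's underside; z up, to the cutter.
- twist_drill: Twist drill in a collet chuck, about 0.45 kg. Heights above the origin: 30 mm neck, dark notched nut 42 mm across from 35 to 56 mm (grip it here), then a thin pointed drill 8 mm across, tip at 88. Flange 50 mm, 19 mm thick; below it a taper 32 to 17 mm and a stud, 64 mm deep in all. Origin: on the axis at the flange's underside; z up, to the cutter.
- countersink: Countersink in a slim collet chuck, about 0.35 kg. Heights above the origin: slim neck, dark grooved nut only 28 mm across from 29 to 55 mm (grip it here), then a short conical head 22 mm across, tip at 79. Flange 50 mm, 19 mm thick; below it a taper 32 to 17 mm and a stud, 64 mm deep in all. Origin: on the axis at the flange's underside; z up, to the cutter.
- bench_rack: Plywood bench rack, 290 x 96 x 85 mm, both ends alike, fixed; the four tools stand in it at the start in any order. Origin: centre of its underside; x along the row, z up. Round 40 mm holes through its 12 mm deck at x = 0.1125, 0.0375, -0.0375, -0.1125 m, y = 0; deck top 85 mm above the bench, tool origins level with it.
- tool_carrier: Carrier, 285 x 88 mm, black deck in an aluminium frame, fixed, empty. Low flat tongue with two bores sticks out 47 mm at its +x end, dark pull bow 32 mm at its -x end. Origin: centre, on the bench; z up. 40 mm holes, y = 0: first (at the tongue) x = 0.1125 m, then 0.0375, -0.0375, -0.1125. Deck top 85 mm up. A tool's flange rests on the deck, its taper hangs free with 4 mm play.
- screwdriver: Bystander: screwdriver, 206 x 30 x 28 mm, lying flat; origin at its middle on the bench.
- hex_key: Bystander: black hex key, 103 x 31 x 7 mm, lying flat; origin at its middle on the bench.
- black_tape: Bystander: roll of black tape, 58 mm across, 19 mm high, lying flat; origin at its centre on the bench.
Things that resemble listed ones, but are neither listed nor needed, are in the scene too. Leave any green or pink look-alike of the countersink alone.

How it is judged:
By the outcome, as a careful person would: the job done as asked, in the order asked, and still so for the second after the job is handed in, with the robot touching nothing.
It also fails if it takes over 120 s, if anything falls off the work surface, if the arm or the gripper's body presses on something with over 40 N, if the wrist force passes 120 N, or if a joint passes its speed limit or range.

## Robot

A 6-joint arm with a two-finger parallel gripper is mounted at the origin on a cart in front of the work surface, level with it; the furniture and walls round the work are solid. World frame = base frame: x ahead of the robot, y to its left, z up, the work surface at z = 0. Lengths are in m, angles in rad, forces in N, time in s.
With the tool pointing down it reaches from about 0.3 to 0.875 m from the base axis. Payload 4.2 kg.
Tool frame: the origin (TCP) lies at the very end of the fingers, on their centre line; the grasp point (between the pads) lies 19 mm behind it (arm.pinch_z is the distance from the TCP to the grasp point, in m); z points along the fingers, y is the direction in which the jaws open and shut (so a half turn about z gives the same grasp; the last joint's range is limited). The gripper opens to 85 mm and grips with 20 to 120 N. Pads are 22 mm wide; open, the fingers measure 114 mm over their backs; the gripper's body (76 mm by 85 mm) begins 54 mm behind the grasp point. The pads swing forward as they close: fully open they stand 13 mm farther back than shut.
Start: joints at [1.21, 0.32, 1.565, -0, 1.257, -0.02], TCP at [0.192, 0.542, 0.231] pointing down, gripper open.
Joint ranges: [-3.11, 3.11], [-0.84, 2.01], [0.21, 2.61], [-1.34, 4.49], [0.05, 2.63], [-2.56, 2.56]. Speed limits (rad/s): [2.57, 2.57, 3.14, 3.14, 3.14, 3.14].

## Interface

Orientations are given as a unit quaternion [x, y, z, w].
In Python, from workcell import arm, camera, camera_params, close_job gives the robot as it stands.
- The arm moves only by the tool servo_tool, never from a script. Its argument "plan" is text: rows parted by semicolons, each of 7 numbers parted by spaces: the turn, a rotation vector about the tool's x, y, z in rad, then the shift along the tool's x, y, z in mm, then the closure, from -1 (fully open) to 1 (shut), so that 0 is half open. A call has 1 to 8 rows; each row shifts and turns the commanded pose from where the row before left it, along the tool's axes as they then stand; what a row does not reach is not made up. A row lasts 1/10 s, in which the tool goes at most 50 mm and 8.59 degrees, less where a joint would pass 70% of its speed; a pose out of reach is approached as far as the arm can. A call with a gripper value outside its range is refused whole. The fingers move at their own pace and stop on an object; "newtons" is the grip in N (left out, the last holds). Time passes only in rows, so rows that do not move let the fingers close. It gives the time, the measured TCP pose, the force and the opening at its end, in the units of the state.
- arm.state(): the state, without advancing time (a new reading comes with each control period).
- camera(name): name is "scene" or "top" or "wrist"; returns (picture, depth): 420x560x3 uint8, red, green, blue; 420x560 float32, m along the optical axis (not along the pixel's ray), 0 where there is no reading.
- camera_params(name): a dict with "K" (3x3 intrinsics, pixels), "cam_to_world" (4x4, takes a point from camera to world coordinates). Camera axes: x right, y down, z forward; pixel columns grow to the right and rows downward; lengths in m; the calibration is good to about 2 mm. A picture is of the moment at which its call begins: read the wrist's pose just before it. camera_params takes no time and is no camera call; for the wrist camera it gives the pose at the moment of the call.
- close_job(): hands the job in, once; it reports no verdict.
The state is a dict: "clock": time; "joint_pos": joint angles; "dq": joint speeds; "joint_efforts": joint torques, N m; "position": TCP position; "orientation": TCP orientation; "ft_force": force on the tool from outside, world axes, zero at the start; "wrist_torque": the same for the moment, N m; "finger_gap": finger opening in m.
Only numpy, scipy, OpenCV 4.12 (cv2) and the standard library are available. Lean on these libraries where they do the work, as an engineer would, in place of code of your own. Each camera call takes 0.05 s, during which the arm holds its last target.

## Working session

There is one attempt and no reset: what is moved stays moved. The work goes in short steps, Python scripts to look and compute and a tool call to move; the robot and the scene stay as the last step left them, time stands still between calls to the robot, and variables do not carry over. Pictures are saved under pics/ and viewed, and the job is handed in when it is done.

Besides the shell and the picture viewer there is one more tool, called after "Emit:" as a command line: name --argument value ..., lists and objects as JSON in quotes. servo_tool: Moves the arm, as the interface text tells. Its arguments: {"type":"object","properties":{"plan":{"type":"string"},"newtons":{"type":"number"}},"required":["plan"]}

```bash
ls; mkdir -p pics
python3 - <<'E'
from workcell import arm, camera, camera_params
import cv2,numpy as np
print(arm.state(), arm.pinch_z)
for n in("scene","top"):
    p,d=camera(n); cv2.imwrite(f"pics/{n}0.png",p[:,:,::-1]); np.save(f"pics/{n}0.npy",d); print(n,camera_params(n))
E
```

```text
pics
{'clock': 0.0, 'joint_pos': array([ 1.21002768e+00,  3.20302398e-01,  1.56571897e+00, -3.47802876e-05,
        1.25739744e+00, -2.00035937e-02]), 'dq': array([-0.00152823, -0.00057211,  0.00044644, -0.00115093, -0.00023804,
        0.00215971]), 'joint_efforts': array([ 3.94986901e-04, -4.15519810e+01, -2.34158921e+01,  7.96885979e-05,
        8.26223753e-03,  1.85770443e-05]), 'position': array([0.19200586, 0.54146917, 0.23046073]), 'orientation': array([ 1.69553981e-01,  9.85520478e-01, -8.99706996e-04, -1.56549263e-04]), 'ft_force': array([ 0.27870103,  0.89321755, -0.37709863]), 'wrist_torque': array([-0.00252811,  0.0370291 ,  0.01103155]), 'finger_gap': 0.08501516441486004} 0.0187
scene {'K': array([[395.2192519 ,   0.        , 283.70549751],
       [  0.        , 395.2192519 , 208.23931518],
       [  0.        ,   0.        ,   1.        ]]), 'cam_to_world': array([[ 0.49518124, -0.40502301,  0.76860386, -0.13516168],
       [-0.86876981, -0.22485779,  0.44122329, -0.39164009],
       [-0.00587902, -0.88622533, -0.46321713,  0.49639184],
       [ 0.        ,  0.        ,  0.        ,  1.        ]])}
top {'K': array([[505.6255652 ,   0.        , 272.52460868],
       [  0.        , 505.6255652 , 209.70536581],
       [  0.        ,   0.        ,   1.        ]]), 'cam_to_world': array([[-1.82916214e-03, -9.93135184e-01,  1.16957940e-01,
         3.65397756e-01],
       [-9.99991488e-01,  1.38402722e-03, -3.88704220e-03,
         1.84566614e-02],
       [ 3.69848540e-03, -1.16964055e-01, -9.93129262e-01,
         1.50792883e+00],
       [ 0.00000000e+00,  0.00000000e+00,  0.00000000e+00,
         1.00000000e+00]])}
```

View pics/scene0.png

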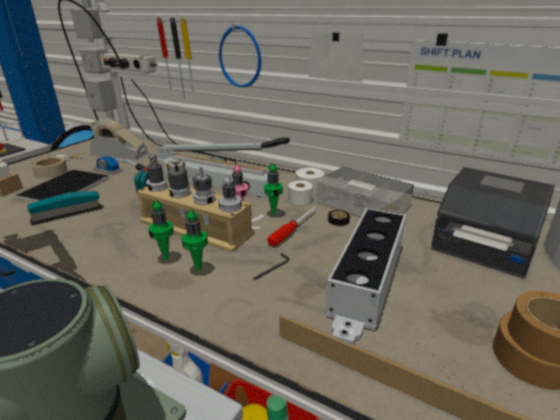

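View pics/top0.png

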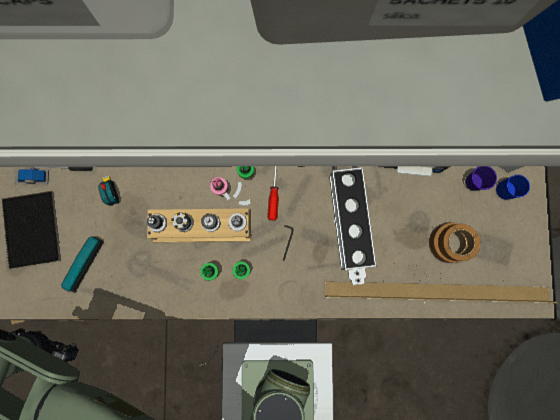

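Run:
```python
import cv2,numpy as np
a=cv2.imread("pics/scene0.png");t=cv2.imread("pics/top0.png")
cv2.imwrite("pics/c1.png",cv2.resize(a[145:280,125:325],None,fx=4,fy=4,interpolation=cv2.INTER_CUBIC)[:600])
cv2.imwrite("pics/c2.png",cv2.resize(t[160:290,140:260],None,fx=4.6,fy=4.6,interpolation=cv2.INTER_CUBIC))
cv2.imwrite("pics/c3.png",cv2.resize(t[155:295,310:400],None,fx=4.2,fy=4.2,interpolation=cv2.INTER_CUBIC))
d=np.load("pics/top0.npy")
for u,v in [(100,155),(300,100),(300,160),(347,160),(237,155),(300,200)]: print(u,v,d[v,u])
```

```text
100 155 0.44153923
300 100 0.43658027
300 160 0.45245424
347 160 0.4535559
237 155 0.44095168
300 200 1.5194196
```

View pics/c1.png

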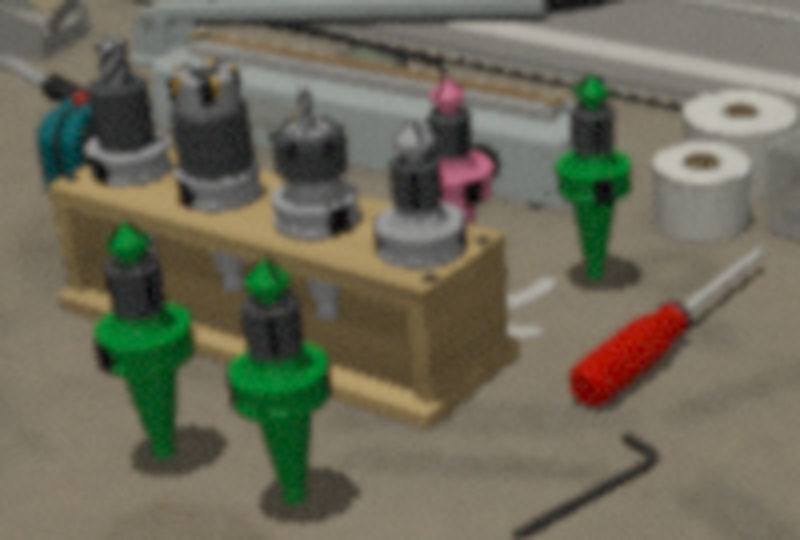

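View pics/c2.png

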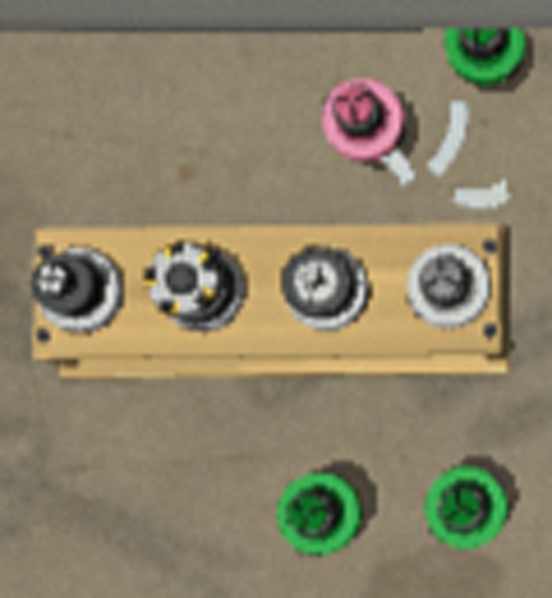

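View pics/c3.png

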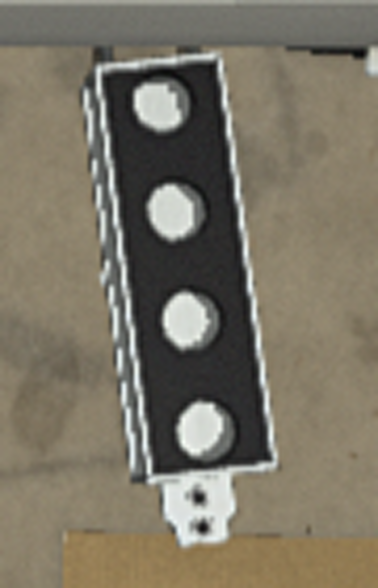

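```bash
cat > h.py <<'E'
import numpy as np,cv2
from workcell import arm,camera,camera_params
def ray(P,uv,z):
    uv=np.atleast_2d(np.float64(uv));K=P["K"];T=P["cam_to_world"]
    r=np.c_[(uv-K[[0,1],[2,2]])/K[0,0],np.ones(len(uv))]@T[:3,:3].T
    return T[:3,3]+r*((z-T[2,3])/r[:,2])[:,None]
def cloud(P,d):
    v,u=np.mgrid[:d.shape[0],:d.shape[1]];K=P["K"];T=P["cam_to_world"]
    c=np.stack([(u-K[0,2])/K[0,0]*d,(v-K[1,2])/K[1,1]*d,d],-1)
    w=c@T[:3,:3].T+T[:3,3]; w[d==0]=np.nan; return w
E
python3 - <<'E'
from h import *
P=camera_params("top");d=np.load("pics/top0.npy");w=cloud(P,d);im=cv2.imread("pics/top0.png");hsv=cv2.cvtColor(im,cv2.COLOR_BGR2HSV)
print("table z",np.nanmedian(w[200:220,280:320,2]))
for n,(u0,u1,v0,v1) in dict(rack=(140,258,200,250),car=(320,385,168,275)).items():
    z=w[v0:v1,u0:u1,2]; m=(abs(z-.085)<.006)
    vv,uu=np.nonzero(m); r=cv2.minAreaRect(np.float32(w[v0:v1,u0:u1][m][:,:2]));print(n,m.sum(),np.nanmedian(z[m]),r)
    q=ray(P,np.c_[uu+u0,vv+v0],.085)[:,:2];print(cv2.minAreaRect(np.float32(q)))
# holes: deck z, pixels inside the deck with z<.05
m=np.zeros(im.shape[:2],np.uint8);m[168:268,328:378]=(w[168:268,328:378,2]<.07)
g=cv2.findContours(m,cv2.RETR_CCOMP,cv2.CHAIN_APPROX_NONE)[0]
for c in g:
    if 60<cv2.contourArea(c)<260:
        x=ray(P,c[:,0],.085)[:,:2];print("hole",cv2.contourArea(c),cv2.fitEllipse(c),cv2.minEnclosingCircle(np.float32(x)))
# white circles brightness
b=((hsv[...,2]>150)&(hsv[...,1]<60)).astype(np.uint8);k=b.copy();k[:168]=0;k[268:]=0;k[:,:328]=0;k[:,378:]=0
for c in cv2.findContours(k,cv2.RETR_LIST,cv2.CHAIN_APPROX_NONE)[0]:
    if 60<cv2.contourArea(c)<260: print("white",cv2.contourArea(c),cv2.minEnclosingCircle(c))
# tools height clusters
for lo,hi in((.098,.112),(.125,.145),(.145,.18)):
    m=np.zeros(im.shape[:2],np.uint8);m[200:250,140:258]=((w[...,2]>lo)&(w[...,2]<hi))[200:250,140:258]
    n,l,s,c=cv2.connectedComponentsWithStats(m)
    for i in range(1,n):
        if s[i,4]>20: 
            q=w[l==i]; print(lo,s[i,4],c[i].round(),np.median(q,0).round(4),((q.min(0)+q.max(0))/2).round(4))
E
```

```text
table z 0.001445876085320985
rack 1646 0.08605924943761278 ((0.49639421701431274, 0.2248016893863678), (0.08056649565696716, 0.2861289083957672), 0.7337195873260498)
((0.4962221086025238, 0.22457370162010193), (0.08063828945159912, 0.2852120101451874), 0.6163927912712097)
car 2398 0.08587128953474443 ((0.510630190372467, -0.2161792814731598), (0.2848670184612274, 0.0897405669093132), 6.430500030517578)
((0.5106269121170044, -0.21574735641479492), (0.284885436296463, 0.08935512602329254), 6.364625930786133)
hole 128.5 ((358.483154296875, 257.2502746582031), (12.57034969329834, 13.217233657836914), 149.9953155517578) ((0.39827656745910645, -0.22778762876987457), 0.019243337213993073)
hole 126.5 ((354.9653625488281, 230.73817443847656), (12.381808280944824, 13.166221618652344), 158.3915557861328) ((0.4726024568080902, -0.21909408271312714), 0.01955786533653736)
hole 126.0 ((351.50286865234375, 204.64404296875), (12.432989120483398, 13.133278846740723), 139.51002502441406) ((0.5472896099090576, -0.21178148686885834), 0.019476506859064102)
hole 118.5 ((348.0420837402344, 178.857666015625)
[... 482 characters left out ...]
1053] [0.4954 0.3338 0.1054]
0.098 36 [188. 225.] [0.4853 0.2455 0.1049] [0.4952 0.2555 0.1043]
0.098 62 [214. 225.] [0.4852 0.1706 0.1048] [0.4962 0.1841 0.1039]
0.125 66 [210. 222.] [0.4902 0.1825 0.1425] [0.497  0.1852 0.1355]
0.125 38 [186. 224.] [0.4842 0.2451 0.1403] [0.4932 0.2531 0.135 ]
0.125 56 [156. 223.] [0.4897 0.3263 0.1425] [0.4942 0.3354 0.1351]
0.125 23 [238. 222.] [0.4904 0.1043 0.1402] [0.497  0.1093 0.1366]
0.145 217 [180. 220.] [0.4961 0.2604 0.1658] [0.4962 0.2622 0.1593]
0.145 88 [152. 220.] [0.4955 0.3344 0.1545] [0.4956 0.3357 0.1614]
0.145 111 [208. 221.] [0.4953 0.185  0.1475] [0.4953 0.1862 0.1609]
0.145 64 [236. 220.] [0.4966 0.1114 0.1582] [0.4978 0.1132 0.1569]
```

Tools in the rack, seen from above (top view): end mill (156,222), face mill (181,221), twist drill (209,222), countersink (237,222, steel-coloured). Look-alikes for the countersink are green at (209,271), (242,269) and (246,171), and pink at (219,186); I leave those alone. The carrier's tongue is at the near end (358,275), so its first hole is (358,257).

The crops confirm this. I start by turning the jaws square to the rack row.

Emit:
servo_tool --plan "0 0 0.145 0 0 -10 -1;0 0 0.145 0 0 -10 -1;0 0 0.145 0 0 -10 -1;0 0 0.145 0 0 -10 -1;0 0 0.145 0 0 -10 -1;0 0 0.145 0 0 -10 -1;0 0 0.145 0 0 -10 -1;0 0 0.145 0 0 0 -1" --newtons 60

```text
clock: 0.9
position: [0.1923, 0.5424, 0.3024]
orientation: [0.684, 0.729, 0.001, -0.0]
ft_force: [0.8, -0.9, 0.0]
finger_gap: 0.0856
```

Emit:
servo_tool --plan "0 0 0.0705 0 0 0 -1;0 0 0 -40 30 0 -1;0 0 0 -40 35 0 -1;0 0 0 -40 35 0 -1;0 0 0 -40 35 0 -1;0 0 0 -40 35 0 -1;0 0 0 -40 30 0 -1;0 0 0 0 0 0 -1"

```text
clock: 1.7
position: [0.3865, 0.3069, 0.301]
orientation: [0.71, 0.704, -0.001, 0.001]
ft_force: [-0.9, 0.2, 0.3]
finger_gap: 0.0853
```

Run:
```python
from h import *
s=arm.state();print(s["position"],s["orientation"]);P=camera_params("wrist")
p,d=camera("wrist");cv2.imwrite("pics/w1.png",p[:,:,::-1]);np.save("pics/w1.npy",d);print(P)
```

```text
[0.38654722 0.30688838 0.30102933] [ 7.09849470e-01  7.04352218e-01 -5.54192698e-04  1.17288069e-03]
{'K': array([[300.58974809,   0.        , 281.66329607],
       [  0.        , 300.58974809, 216.6925208 ],
       [  0.        ,   0.        ,   1.        ]]), 'cam_to_world': array([[ 9.99972321e-01, -7.29632119e-03, -1.45644873e-03,
         3.87932745e-01],
       [-7.40559410e-03, -9.57180821e-01, -2.89395981e-01,
         3.80213924e-01],
       [ 7.17441234e-04,  2.89398757e-01, -9.57208360e-01,
         4.42899717e-01],
       [ 0.00000000e+00,  0.00000000e+00,  0.00000000e+00,
         1.00000000e+00]])}
```

View pics/w1.png

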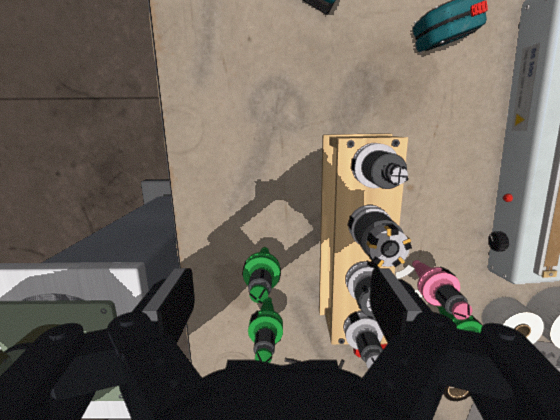

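The wrist view shows the end mill's tip at (398,173) and the face mill's head at (390,248). The pink and green look-alikes are at (440,290) and (262,270). I'll measure both tool axes here.

Run:
```python
from h import *
P=camera_params("wrist");d=np.load("pics/w1.npy");w=cloud(P,d)
print(ray(P,[398,173],.171),ray(P,[390,247],.165))
def fitc(lo,hi,yl,yh,xl=.46,xh=.535):
    m=(w[...,2]>lo)&(w[...,2]<hi)&(w[...,1]>yl)&(w[...,1]<yh)&(w[...,0]>xl)&(w[...,0]<xh)
    q=np.float32(w[m][:,:2]); 
    return m.sum(),cv2.minEnclosingCircle(q),q.mean(0)
print("end",fitc(.167,.175,.31,.36),fitc(.1005,.107,.30,.37));print("face",fitc(.162,.17,.23,.30))
a=cv2.imread("pics/w1.png")
cv2.imwrite("pics/w1c.png",cv2.resize(a[120:290,320:480],None,fx=3.5,fy=3.5))
```

```text
[[0.49138232 0.34125633 0.171     ]] [[0.49352164 0.26664238 0.165     ]]
end (np.int64(283), ((0.4925452768802643, 0.33908069133758545), 0.009300364181399345), array([0.49186447, 0.33918944], dtype=float32)) (np.int64(532), ((0.4918133020401001, 0.33972421288490295), 0.025494204834103584), array([0.48235774, 0.3437888 ], dtype=float32))
face (np.int64(1274), ((0.4933263063430786, 0.2652861773967743), 0.022075572982430458), array([0.4928264 , 0.26596564], dtype=float32))
```

View pics/w1c.png

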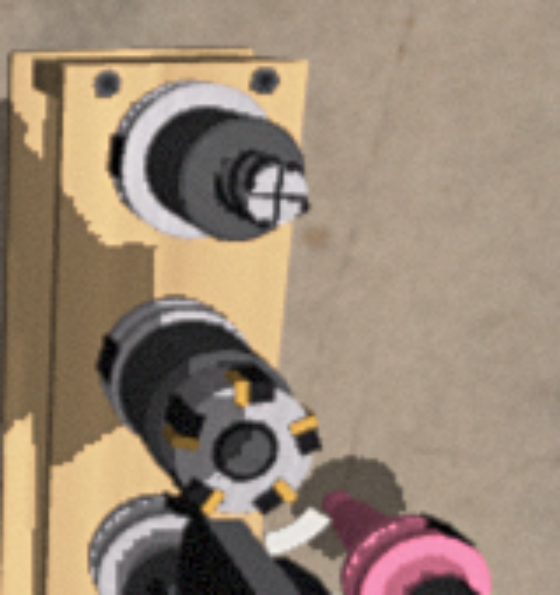

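Emit:
servo_tool --plan "0 0 -0.0077 -14 36 0 -1;0 0 0 -14 36 0 -1;0 0 0 -14 36 0 -1;0 0 0 0 0 -40 -1;0 0 0 0 0 40 -1;0 0 0 0 0 0 -1"

```text
clock: 2.35
position: [0.4894, 0.27, 0.2972]
orientation: [0.704, 0.71, -0.004, -0.002]
ft_force: [0.3, 0.4, -0.3]
finger_gap: 0.0858
```

Run:
```python
from h import *
s=arm.state();print(s["position"],s["orientation"],s["clock"])
p,d=camera("wrist");cv2.imwrite("pics/w2.png",p[:,:,::-1]);np.save("pics/w2.npy",d)
```

```text
[0.48943059 0.26999579 0.2972456 ] [ 0.70409232  0.71009403 -0.00419349 -0.00170265] 2.35
```

View pics/w2.png

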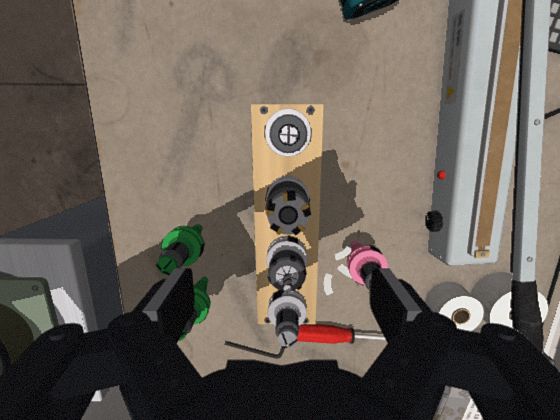

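The view is centred on the row: end mill (288,133), face mill (287,212), twist drill (287,272), countersink (288,330).

```bash
cat >> h.py <<'E'
def fitc(w,lo,hi,x,y,r=.035):
    m=(w[...,2]>lo)&(w[...,2]<hi)&(np.hypot(w[...,0]-x,w[...,1]-y)<r)
    q=np.float32(w[m][:,:2])
    if len(q)<5: return None
    (c,rr)=cv2.minEnclosingCircle(q); return int(m.sum()),np.round(c,4),round(rr,4),q.mean(0).round(4)
E
python3 - <<'E'
from h import *
P=camera_params("wrist");d=np.load("pics/w2.npy");w=cloud(P,d);s=arm.state();print(s["position"],s["orientation"])
for n,y,h in(("end",.337,.086),("face",.263,.08),("drill",.187,.088),("cs",.112,.079)):
    print(n,fitc(w,.085+h-.004,.085+h+.004,.494,y),fitc(w,.1,.108,.494,y),fitc(w,.13,.15,.494,y))
m=abs(w[...,2]-.085)<.004;m&=abs(w[...,1]-.22)<.17;m&=abs(w[...,0]-.49)<.07
print(cv2.minAreaRect(np.float32(w[m][:,:2])))
E
```

```text
[0.49005296 0.27035872 0.29901314] [ 0.70400491  0.71018807 -0.00291152 -0.00122838]
end (328, array([0.4953, 0.3367]), 0.0092, array([0.4953, 0.3368], dtype=float32)) (606, array([0.4955, 0.3366]), 0.0257, array([0.4944, 0.3394], dtype=float32)) (800, array([0.4954, 0.3368]), 0.018, array([0.4952, 0.3375], dtype=float32))
face (1446, array([0.496 , 0.2625]), 0.0221, array([0.4959, 0.2638], dtype=float32)) (165, array([0.4962, 0.2638]), 0.0255, array([0.4941, 0.2791], dtype=float32)) (298, array([0.4956, 0.2642]), 0.0229, array([0.4951, 0.2794], dtype=float32))
drill (53, array([0.4969, 0.1868]), 0.0049, array([0.496 , 0.1879], dtype=float32)) (452, array([0.4963, 0.1887]), 0.0254, array([0.4959, 0.2013], dtype=float32)) (1073, array([0.4963, 0.1873]), 0.0219, array([0.4961, 0.1923], dtype=float32))
cs (79, array([0.4971, 0.1134]), 0.0075, array([0.4978, 0.1143], dtype=float32)) (581, array([0.4978, 0.1138]), 0.0256, array([0.4972, 0.1218], dtype=float32)) (320, array([0.4974, 0.114 ]), 0.014, array([0.4975, 0.121 ], dtype=float32))
((0.49591779708862305, 0.22456660866737366), (0.08018697053194046, 0.2848016023635864), 0.5915600061416626)
```

Emit:
servo_tool --plan "0 0 0.008 -7 6 30 -1;0 0 0 0 0 30 -1;0 0 0 0 0 20 -1;0 0 0 0 0 0 -1;0 0 0 0 0 0 -1"

```text
clock: 2.9
position: [0.4982, 0.2638, 0.2225]
orientation: [0.707, 0.707, 0.001, 0.0]
ft_force: [0.1, 0.2, 0.3]
finger_gap: 0.0855
```

Emit:
servo_tool --plan "0 0 0 -1 -2 25 -1;0 0 0 0 0 30 -1;0 0 0 0 0 30 -1;0 0 0 0 0 15 -1;0 0 0 0 0 10 -1;0 0 0 0 0 4 -1;0 0 0 0 0 0 -1;0 0 0 0 0 0 -1"

```text
clock: 3.7
position: [0.4968, 0.2624, 0.1086]
orientation: [0.707, 0.707, 0.001, 0.0]
ft_force: [-0.1, 0.8, -0.1]
finger_gap: 0.0854
```

Emit:
servo_tool --plan "0 0 0 0 0 0 -0.4;0 0 0 0 0 0 0;0 0 0 0 0 0 0.5;0 0 0 0 0 0 1;0 0 0 0 0 0 1;0 0 0 0 0 0 1;0 0 0 0 0 0 1;0 0 0 0 0 0 1" --newtons 70

```text
clock: 4.5
position: [0.496, 0.2621, 0.1081]
orientation: [0.707, 0.707, 0.0, -0.0]
ft_force: [-1.5, -0.3, 6.0]
finger_gap: 0.0438
```

Emit:
servo_tool --plan "0 0 0 0 0 -5 1;0 0 0 0 0 -15 1;0 0 0 0 0 -30 1;0 0 0 0 0 -30 1;0 0 0 0 0 -30 1;0 0 0 0 0 -30 1;0 0 0 0 0 -25 1;0 0 0 0 0 -15 1"

```text
clock: 5.3
position: [0.4962, 0.2619, 0.2887]
orientation: [0.707, 0.707, 0.001, 0.0]
ft_force: [1.2, -0.7, -3.8]
finger_gap: 0.0436
```

Run:
```python
from h import *
s=arm.state();print(s["position"],s["orientation"],s["clock"],s["ft_force"],s["finger_gap"])
p,d=camera("wrist");cv2.imwrite("pics/w3.png",p[:,:,::-1]);np.save("pics/w3.npy",d)
P=camera_params("wrist");w=cloud(P,d)
print(arm.state()["position"]);x,y=arm.state()["position"][:2];z=arm.state()["position"][2]-.023
print(fitc(w,z+.075,z+.086,x,y))
```

```text
[0.49624508 0.26189552 0.28871297] [7.07376637e-01 7.06836429e-01 6.79942476e-04 3.06743264e-04] 5.3 [ 1.19230185 -0.73722795 -3.81218512] 0.04358971906061217
[0.4970262  0.26228906 0.29066733]
(8025, array([0.4962, 0.2681]), 0.0345, array([0.4975, 0.2709], dtype=float32))
```

View pics/w3.png

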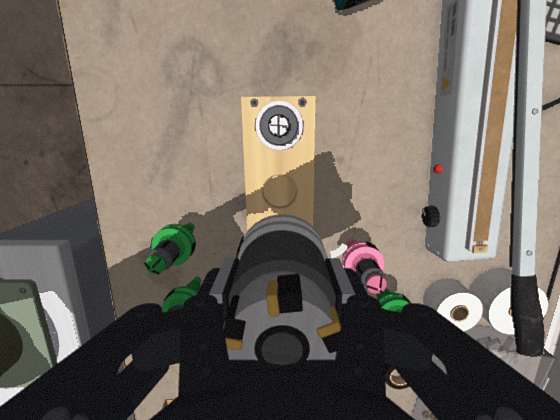

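Emit:
servo_tool --plan "0 0 0 -20 -4 0 1;0 0 0 -35 -7 0 1;0 0 0 -35 -7 0 1;0 0 0 -35 -7 0 1;0 0 0 -35 -7 0 1;0 0 0 -35 -7 0 1;0 0 0 -35 -7 0 1;0 0 0 -35 -7 0 1"

```text
clock: 6.15
position: [0.4408, -0.005, 0.2856]
orientation: [0.707, 0.707, -0.001, -0.001]
ft_force: [0.2, -0.1, -4.8]
finger_gap: 0.0438
```

Emit:
servo_tool --plan "0 0 0 -35 -7 0 1;0 0 0 -35 -7 0 1;0 0 0 -35 -7 0 1;0 0 0 -35 -7 0 1;0 0 0 -35 -7 0 1;0 0 0 -30 -6 0 1;0 0 0.1 0 0 0 1;0 0 0.14 0 0 0 1"

```text
clock: 6.95
position: [0.3997, -0.2089, 0.2853]
orientation: [0.789, 0.614, -0.001, -0.002]
ft_force: [-0.3, -0.4, -4.4]
finger_gap: 0.0436
```

Emit:
servo_tool --plan "0 0 0.14 0 0 0 1;0 0 0.14 0 0 0 1;0 0 0.14 0 0 0 1;0 0 0.14 0 0 0 1;0 0 0.14 0 0 0 1;0 0 0.14 0 0 0 1;0 0 0.14 0 0 0 1;0 0 0.139 0 0 0 1"

```text
clock: 7.75
position: [0.4, -0.2079, 0.2854]
orientation: [0.995, 0.102, -0.002, -0.001]
ft_force: [-0.2, 0.5, -4.6]
finger_gap: 0.0435
```

Emit:
servo_tool --plan "0 0 0.1 0 0 0 1;0 0 0 0 0 0 1;0 0 0 0 0 0 1"

```text
clock: 8.05
position: [0.4007, -0.2079, 0.2862]
orientation: [0.998, 0.056, -0.001, -0.001]
ft_force: [0.3, 0.5, -5.5]
finger_gap: 0.0435
```

Run:
```python
from h import *
P=camera_params("wrist");p,d=camera("wrist");cv2.imwrite("pics/w4.png",p[:,:,::-1]);np.save("pics/w4.npy",d)
w=cloud(P,d)
m=(abs(w[...,2]-.085)<.006)&(abs(w[...,1]+.215)<.07)&(w[...,0]>.3)&(w[...,0]<.7)
print(cv2.minAreaRect(np.float32(w[m][:,:2])),np.median(w[m][:,2]))
g=cv2.findContours(m.astype(np.uint8),cv2.RETR_CCOMP,cv2.CHAIN_APPROX_NONE)[0]
for c in g:
    if 300<cv2.contourArea(c)<6000:
        q=np.float32(ray(P,c[:,0],.085)[:,:2]);print(c[:,0].mean(0),cv2.contourArea(c),cv2.minEnclosingCircle(q))
s=arm.state();print(s["position"],s["orientation"])
```

```text
((0.48152589797973633, -0.21992170810699463), (0.22839130461215973, 0.08819477260112762), 6.3597331047058105) 0.08436113734898681
[299.42708333 196.36458333] 886.0 ((0.3982691168785095, -0.22893919050693512), 0.020766668021678925)
[300.5754717  130.48113208] 1089.0 ((0.4714636206626892, -0.2206197828054428), 0.020964130759239197)
[302.11206897  55.12931034] 1303.0 ((0.5452423691749573, -0.2124975621700287), 0.020629027858376503)
[ 0.40091334 -0.20798934  0.28645136] [ 9.98416936e-01  5.62389310e-02 -7.84776936e-04 -4.35163911e-04]
```

View pics/w4.png

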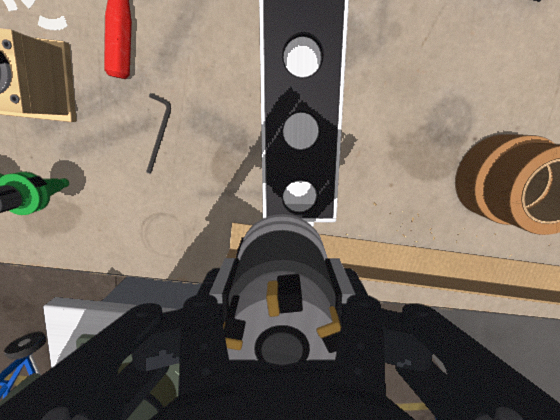

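Emit:
servo_tool --plan "0 0 0 -5 20 0 1;0 0 0 0 0 0 1;0 0 0 0 0 30 1;0 0 0 0 0 30 1;0 0 0 0 0 20 1;0 0 0 0 0 0 1;0 0 0 0 0 0 1"

```text
clock: 8.8
position: [0.3991, -0.2285, 0.2077]
orientation: [0.998, 0.056, 0.0, -0.0]
ft_force: [-0.1, -0.6, -3.4]
finger_gap: 0.0434
```

Emit:
servo_tool --plan "0 0 0 0 0 20 1;0 0 0 0 0 25 1;0 0 0 0 0 25 1;0 0 0 0 0 15 1;0 0 0 0 0 8 1;0 0 0 0 0 3 1;0 0 0 0 0 0 1;0 0 0 0 0 0 1"

```text
clock: 9.6
position: [0.3997, -0.2289, 0.1124]
orientation: [0.998, 0.056, 0.001, 0.001]
ft_force: [-0.7, -0.1, -4.2]
finger_gap: 0.0435
```

Emit:
servo_tool --plan "0 0 0 0 0 2 1;0 0 0 0 0 1 1;0 0 0 0 0 0 1;0 0 0 0 0 0 1"

```text
clock: 10.0
position: [0.3989, -0.2285, 0.1083]
orientation: [0.998, 0.055, 0.0, -0.0]
ft_force: [0.4, -0.4, -5.0]
finger_gap: 0.0434
```

Emit:
servo_tool --plan "0 0 0 0 0 0.7 1;0 0 0 0 0 0 1;0 0 0 0 0 0 1"

```text
clock: 10.3
position: [0.399, -0.2285, 0.1081]
orientation: [0.998, 0.055, 0.0, 0.0]
ft_force: [-1.9, 1.0, 3.6]
finger_gap: 0.0438
```

Touching (the force sign has flipped). I release slowly and lift.

Emit:
servo_tool --plan "0 0 0 0 0 0 0;0 0 0 0 0 0 -0.3;0 0 0 0 0 0 -0.6;0 0 0 0 0 0 -1;0 0 0 0 0 0 -1;0 0 0 0 0 0 -1;0 0 0 0 0 0 -1"

```text
clock: 11.0
position: [0.3989, -0.2285, 0.1075]
orientation: [0.998, 0.055, 0.0, -0.0]
ft_force: [0.8, 0.3, 0.1]
finger_gap: 0.0856
```

Emit:
servo_tool --plan "0 0 0 0 0 -10 -1;0 0 0 0 0 -30 -1;0 0 0 0 0 -35 -1;0 0 0 0 0 -35 -1;0 0 0 0 0 -30 -1;0 0 0 0 0 0 -1"

```text
clock: 11.6
position: [0.401, -0.2298, 0.2526]
orientation: [0.998, 0.055, 0.004, 0.003]
ft_force: [0.8, 0.0, -0.3]
finger_gap: 0.0854
```

Run:
```python
from h import *
s=arm.state();print(s["position"],s["clock"],s["joint_pos"])
P=camera_params("top")
p,d=camera("top");cv2.imwrite("pics/t5.png",cv2.resize(p[160:290,200:400,::-1],None,fx=4,fy=4));w=cloud(P,d)
p,d=camera("scene");cv2.imwrite("pics/s5.png",cv2.resize(p[160:350,250:450,::-1],None,fx=3,fy=3))
```

```text
[ 0.40101683 -0.22978045  0.2526446 ] 11.6 [-5.45260271e-01  1.21156649e-01  1.77412794e+00  7.68320372e-05
  1.23590733e+00  9.14533423e-01]
```

View pics/s5.png

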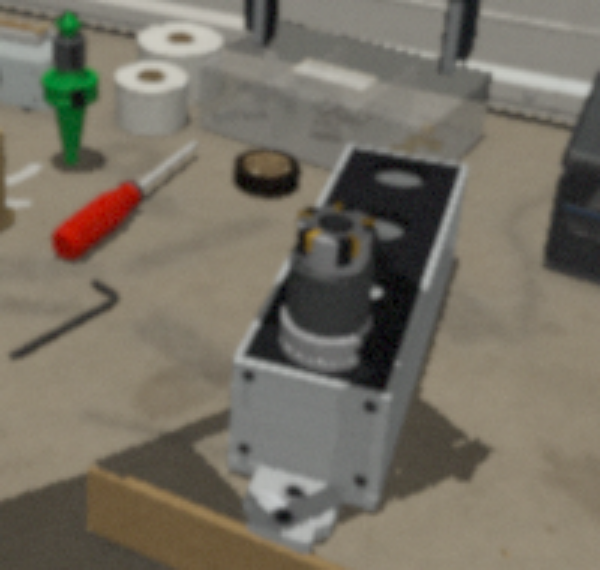

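Face mill is seated upright in the tongue-side hole at (335,350) in the crop. The end mill is next.

Emit:
servo_tool --plan "0 0 -0.1 0 0 -20 -1;0 0 -0.14 0 0 -10 -1;0 0 -0.14 0 0 -5 -1;0 0 -0.14 0 0 0 -1;0 0 -0.14 0 0 0 -1;0 0 -0.14 0 0 0 -1;0 0 -0.14 0 0 0 -1;0 0 -0.14 0 0 0 -1"

```text
clock: 12.5
position: [0.3981, -0.228, 0.2811]
orientation: [0.826, 0.563, -0.001, -0.002]
ft_force: [-0.1, 0.1, -0.1]
finger_gap: 0.0857
```

Emit:
servo_tool --plan "0 0 -0.14 0 0 0 -1;0 0 -0.14 0 0 0 -1;0 0 -0.098 0 0 0 -1;0 0 0 30 5 0 -1;0 0 0 40 7 0 -1;0 0 0 40 7 0 -1;0 0 0 40 7 0 -1;0 0 0 40 7 0 -1"

```text
clock: 13.3
position: [0.4314, -0.0369, 0.2813]
orientation: [0.708, 0.706, -0.001, -0.001]
ft_force: [0.5, 0.5, -0.5]
finger_gap: 0.0855
```

Emit:
servo_tool --plan "0 0 0 40 7 0 -1;0 0 0 40 7 0 -1;0 0 0 40 7 0 -1;0 0 0 40 7 0 -1;0 0 0 40 7 0 -1;0 0 0 40 7 0 -1;0 0 0 40 7 0 -1;0 0 0 40 7 0 -1"

```text
clock: 14.1
position: [0.4881, 0.2827, 0.281]
orientation: [0.708, 0.707, -0.002, -0.0]
ft_force: [0.9, 0.0, -0.3]
finger_gap: 0.0854
```

Emit:
servo_tool --plan "0 0 0 40 7 0 -1;0 0 0 0 0 0 -1;0 0 0 0 0 0 -1;0 0 0 0 0 0 -1"

```text
clock: 14.5
position: [0.4954, 0.3202, 0.2818]
orientation: [0.708, 0.706, -0.001, -0.0]
ft_force: [-0.1, -1.1, 0.1]
finger_gap: 0.0852
```

Emit:
servo_tool --plan "0 0 0 16.5 0 0 -1;0 0 0 0 0 25 -1;0 0 0 0 0 30 -1;0 0 0 0 0 25 -1;0 0 0 0 0 0 -1;0 0 0 0 0 0 -1"

```text
clock: 15.1
position: [0.4962, 0.338, 0.2032]
orientation: [0.708, 0.706, 0.0, -0.0]
ft_force: [0.9, -0.8, -0.3]
finger_gap: 0.0856
```

Emit:
servo_tool --plan "0 0 0 -1 -0.5 25 -1;0 0 0 0 0 30 -1;0 0 0 0 0 20 -1;0 0 0 0 0 12 -1;0 0 0 0 0 6 -1;0 0 0 0 0 2 -1;0 0 0 0 0 0 -1;0 0 0 0 0 0 -0.5"

```text
clock: 15.9
position: [0.496, 0.3373, 0.1088]
orientation: [0.708, 0.706, 0.001, 0.0]
ft_force: [0.9, -0.6, 0.8]
finger_gap: 0.0733
```

Emit:
servo_tool --plan "0 0 0 0 0 0 0;0 0 0 0 0 0 0.5;0 0 0 0 0 0 1;0 0 0 0 0 0 1;0 0 0 0 0 0 1;0 0 0 0 0 0 1;0 0 0 0 0 0 1"

```text
clock: 16.6
position: [0.4951, 0.337, 0.1082]
orientation: [0.708, 0.706, 0.0, -0.0]
ft_force: [-2.9, -0.6, 4.9]
finger_gap: 0.0343
```

Emit:
servo_tool --plan "0 0 0 0 0 -5 1;0 0 0 0 0 -15 1;0 0 0 0 0 -30 1;0 0 0 0 0 -30 1;0 0 0 0 0 -30 1;0 0 0 0 0 -30 1;0 0 0 0 0 -25 1;0 0 0 0 0 -15 1"

```text
clock: 17.4
position: [0.496, 0.3369, 0.289]
orientation: [0.708, 0.706, 0.001, 0.0]
ft_force: [0.5, 0.4, -4.1]
finger_gap: 0.0344
```

Emit:
servo_tool --plan "0 0 0 -20 -1 0 1;0 0 0 -35 -1.5 0 1;0 0 0 -35 -1.5 0 1;0 0 0 -35 -1.5 0 1;0 0 0 -35 -1.5 0 1;0 0 0 -35 -1.5 0 1;0 0 0 -35 -1.5 0 1;0 0 0 -35 -1.5 0 1"

```text
clock: 18.2
position: [0.4822, 0.0696, 0.2861]
orientation: [0.708, 0.706, -0.001, -0.001]
ft_force: [0.5, -0.9, -4.3]
finger_gap: 0.0341
```

Emit:
servo_tool --plan "0 0 0 -35 -1.5 0 1;0 0 0 -35 -1.5 0 1;0 0 0 -35 -1.5 0 1;0 0 0 -35 -1.5 0 1;0 0 0 -35 -1.5 0 1;0 0 0 -35 -1.5 0 1;0 0 0 -35 -1.5 0 1;0 0 0 -30 -1.5 0 1"

```text
clock: 19.0
position: [0.4694, -0.2052, 0.286]
orientation: [0.708, 0.706, -0.001, -0.001]
ft_force: [1.1, 0.2, -4.4]
finger_gap: 0.0338
```

Emit:
servo_tool --plan "0 0 0.1 0 0 0 1;0 0 0.14 0 0 0 1;0 0 0.14 0 0 0 1;0 0 0.14 0 0 0 1;0 0 0.14 0 0 0 1;0 0 0.14 0 0 0 1;0 0 0.14 0 0 0 1;0 0 0.14 0 0 0 1"

```text
clock: 19.8
position: [0.4696, -0.2034, 0.286]
orientation: [0.971, 0.239, -0.001, -0.001]
ft_force: [0.6, 0.2, -3.9]
finger_gap: 0.0341
```

Emit:
servo_tool --plan "0 0 0.14 0 0 0 1;0 0 0.14 0 0 0 1;0 0 0.098 0 0 0 1;0 0 0 0 0 0 1;0 0 0 0 0 0 1"

```text
clock: 20.3
position: [0.4701, -0.2033, 0.2866]
orientation: [0.998, 0.056, -0.001, -0.0]
ft_force: [-0.3, 0.9, -4.7]
finger_gap: 0.0342
```

Emit:
servo_tool --plan "0 0 0 0.5 17 0 1;0 0 0 0 0 0 1;0 0 0 0 0 30 1;0 0 0 0 0 30 1;0 0 0 0 0 20 1;0 0 0 0 0 0 1;0 0 0 0 0 0 1"

```text
clock: 21.0
position: [0.4736, -0.2203, 0.208]
orientation: [0.998, 0.056, 0.0, 0.0]
ft_force: [0.3, -0.4, -4.6]
finger_gap: 0.0344
```

Emit:
servo_tool --plan "0 0 0 -0.5 0 20 1;0 0 0 0 0 25 1;0 0 0 0 0 25 1;0 0 0 0 0 15 1;0 0 0 0 0 8 1;0 0 0 0 0 3 1;0 0 0 0 0 0 1;0 0 0 0 0 0 1"

```text
clock: 21.8
position: [0.4737, -0.2204, 0.1128]
orientation: [0.998, 0.056, 0.001, 0.001]
ft_force: [-0.3, -0.3, -3.7]
finger_gap: 0.034
```

Emit:
servo_tool --plan "0 0 0 0 0 2 1;0 0 0 0 0 0.7 1;0 0 0 0 0 0 1;0 0 0 0 0 0 1"

```text
clock: 22.2
position: [0.4729, -0.22, 0.109]
orientation: [0.998, 0.055, 0.0, -0.0]
ft_force: [0.8, -0.8, -4.6]
finger_gap: 0.034
```

Emit:
servo_tool --plan "0 0 0 0 0 0.8 1;0 0 0 0 0 0 1;0 0 0 0 0 0 1"

```text
clock: 22.5
position: [0.473, -0.22, 0.1083]
orientation: [0.998, 0.055, 0.0, 0.0]
ft_force: [0.3, 0.1, -1.7]
finger_gap: 0.0338
```

Emit:
servo_tool --plan "0 0 0 0 0 0.4 1;0 0 0 0 0 0 1;0 0 0 0 0 0 1"

```text
clock: 22.8
position: [0.473, -0.22, 0.1082]
orientation: [0.998, 0.055, 0.0, 0.0]
ft_force: [-1.2, 1.5, 2.3]
finger_gap: 0.034
```

Emit:
servo_tool --plan "0 0 0 0 0 0 0.2;0 0 0 0 0 0 -0.2;0 0 0 0 0 0 -0.6;0 0 0 0 0 0 -1;0 0 0 0 0 0 -1;0 0 0 0 0 0 -1;0 0 0 0 0 0 -1"

```text
clock: 23.5
position: [0.4728, -0.22, 0.1076]
orientation: [0.998, 0.055, -0.0, -0.0]
ft_force: [0.0, 0.1, -0.5]
finger_gap: 0.0853
```

Emit:
servo_tool --plan "0 0 0 0 0 -10 -1;0 0 0 0 0 -30 -1;0 0 0 0 0 -35 -1;0 0 0 0 0 -35 -1;0 0 0 0 0 -30 -1;0 0 0 0 0 -30 -1;0 0 0 0 0 0 -1"

```text
clock: 24.2
position: [0.4747, -0.2209, 0.2831]
orientation: [0.998, 0.055, 0.005, 0.002]
ft_force: [0.7, 0.1, -0.2]
finger_gap: 0.0856
```

Run:
```python
from h import *
s=arm.state();print(s["position"],s["clock"])
p,d=camera("scene");cv2.imwrite("pics/s6.png",cv2.resize(p[140:350,130:450,::-1],None,fx=2.4,fy=2.4))
```

```text
[ 0.47473029 -0.22094573  0.28305774] 24.2
```

View pics/s6.png

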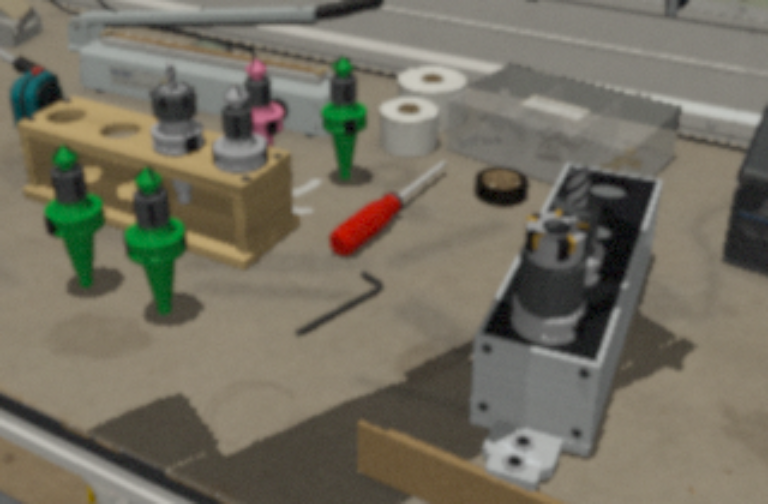

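The face mill (550,290) and the end mill behind it (575,200) both stand upright. The rack still holds the twist drill (175,110) and the countersink (240,135). The drill is next.

Emit:
servo_tool --plan "0 0 -0.1 0 0 0 -1;0 0 -0.14 0 0 0 -1;0 0 -0.14 0 0 0 -1;0 0 -0.14 0 0 0 -1;0 0 -0.14 0 0 0 -1;0 0 -0.14 0 0 0 -1;0 0 -0.14 0 0 0 -1;0 0 -0.14 0 0 0 -1"

```text
clock: 25.05
position: [0.4721, -0.2197, 0.2765]
orientation: [0.826, 0.563, -0.001, -0.001]
ft_force: [-0.9, 0.0, 0.6]
finger_gap: 0.0857
```

Emit:
servo_tool --plan "0 0 -0.14 0 0 0 -1;0 0 -0.14 0 0 0 -1;0 0 -0.1 0 0 0 -1;0 0 0 30 2 0 -1;0 0 0 40 2 0 -1;0 0 0 40 2 0 -1;0 0 0 40 2 0 -1;0 0 0 40 2 0 -1"

```text
clock: 25.85
position: [0.4819, -0.0285, 0.2767]
orientation: [0.707, 0.707, -0.001, -0.001]
ft_force: [0.6, 0.3, -0.2]
finger_gap: 0.0854
```

Emit:
servo_tool --plan "0 0 0 40 2 0 -1;0 0 0 40 2 0 -1;0 0 0 40 2 0 -1;0 0 0 40 2 0 -1;0 0 0 40 2 0 -1;0 0 0 0 0 0 -1;0 0 0 0 0 0 -1;0 0 0 0 0 0 -1"

```text
clock: 26.65
position: [0.4923, 0.169, 0.2772]
orientation: [0.707, 0.707, -0.001, -0.0]
ft_force: [0.6, -0.4, -0.0]
finger_gap: 0.0856
```

Emit:
servo_tool --plan "0 0 0 17.5 3.5 0 -1;0 0 0 0 0 25 -1;0 0 0 0 0 30 -1;0 0 0 0 0 20 -1;0 0 0 0 0 0 -1;0 0 0 0 0 0 -1"

```text
clock: 27.25
position: [0.4967, 0.1874, 0.2032]
orientation: [0.707, 0.707, 0.0, 0.0]
ft_force: [0.2, -0.3, 0.4]
finger_gap: 0.0858
```

Emit:
servo_tool --plan "0 0 0 0 -0.5 25 -1;0 0 0 0 0 30 -1;0 0 0 0 0 20 -1;0 0 0 0 0 10 -1;0 0 0 0 0 4 -1;0 0 0 0 0 1.5 -1;0 0 0 0 0 0 -1;0 0 0 0 0 0 -0.5"

```text
clock: 28.05
position: [0.4964, 0.1878, 0.1132]
orientation: [0.707, 0.707, 0.001, 0.0]
ft_force: [-0.1, 0.4, -0.4]
finger_gap: 0.0729
```

Emit:
servo_tool --plan "0 0 0 0 0 0 0;0 0 0 0 0 0 0.5;0 0 0 0 0 0 1;0 0 0 0 0 0 1;0 0 0 0 0 0 1;0 0 0 0 0 0 1;0 0 0 0 0 0 1"

```text
clock: 28.75
position: [0.4954, 0.1875, 0.113]
orientation: [0.707, 0.707, 0.0, -0.0]
ft_force: [-3.2, -0.3, 4.6]
finger_gap: 0.0401
```

Emit:
servo_tool --plan "0 0 0 0 0 -5 1;0 0 0 0 0 -15 1;0 0 0 0 0 -30 1;0 0 0 0 0 -30 1;0 0 0 0 0 -30 1;0 0 0 0 0 -30 1;0 0 0 0 0 -25 1;0 0 0 0 0 -15 1"

```text
clock: 29.55
position: [0.4959, 0.1875, 0.2936]
orientation: [0.707, 0.707, 0.001, 0.0]
ft_force: [-0.3, -0.1, -6.0]
finger_gap: 0.04
```

Emit:
servo_tool --plan "0 0 0 -20 3 0 1;0 0 0 -35 4.5 0 1;0 0 0 -35 4.5 0 1;0 0 0 -35 4.5 0 1;0 0 0 -35 4.5 0 1;0 0 0 -35 4.5 0 1;0 0 0 -35 4.5 0 1;0 0 0 -35 4.5 0 1"

```text
clock: 30.35
position: [0.5296, -0.0789, 0.291]
orientation: [0.707, 0.707, -0.001, -0.001]
ft_force: [0.8, 0.6, -5.9]
finger_gap: 0.0398
```

Emit:
servo_tool --plan "0 0 0 -35 4.5 0 1;0 0 0 -35 4.5 0 1;0 0 0 -35 4.5 0 1;0 0 0 -20 2.5 0 1;0 0 0.1 0 0 0 1;0 0 0.14 0 0 0 1;0 0 0.14 0 0 0 1;0 0 0.14 0 0 0 1"

```text
clock: 31.15
position: [0.5457, -0.2025, 0.2907]
orientation: [0.867, 0.499, -0.001, -0.001]
ft_force: [-0.2, -0.0, -4.6]
finger_gap: 0.0397
```

Emit:
servo_tool --plan "0 0 0.14 0 0 0 1;0 0 0.14 0 0 0 1;0 0 0.14 0 0 0 1;0 0 0.14 0 0 0 1;0 0 0.14 0 0 0 1;0 0 0.14 0 0 0 1;0 0 0.099 0 0 0 1;0 0 0 0 0 0 1"

```text
clock: 31.95
position: [0.5458, -0.2023, 0.2909]
orientation: [0.998, 0.056, -0.001, -0.001]
ft_force: [0.5, 0.8, -5.8]
finger_gap: 0.0396
```

Emit:
servo_tool --plan "0 0 0 0 0 0 1;0 0 0 0 0 0 1"

```text
clock: 32.15
position: [0.5461, -0.2024, 0.2917]
orientation: [0.998, 0.057, -0.0, -0.0]
ft_force: [-0.2, -0.1, -5.5]
finger_gap: 0.0402
```

Emit:
servo_tool --plan "0 0 0 0 9.6 0 1;0 0 0 0 0 0 1;0 0 0 0 0 30 1;0 0 0 0 0 30 1;0 0 0 0 0 20 1;0 0 0 0 0 0 1;0 0 0 0 0 0 1"

```text
clock: 32.85
position: [0.5478, -0.2124, 0.2127]
orientation: [0.998, 0.056, 0.0, 0.0]
ft_force: [0.4, 0.4, -4.9]
finger_gap: 0.0398
```

Emit:
servo_tool --plan "0 0 0 -0.5 0 20 1;0 0 0 0 0 25 1;0 0 0 0 0 25 1;0 0 0 0 0 15 1;0 0 0 0 0 8 1;0 0 0 0 0 3 1;0 0 0 0 0 0 1;0 0 0 0 0 0 1"

```text
clock: 33.65
position: [0.5478, -0.2124, 0.1175]
orientation: [0.998, 0.056, 0.001, 0.001]
ft_force: [-0.1, 0.5, -6.0]
finger_gap: 0.04
```

Emit:
servo_tool --plan "0 0 0 0 0 2 1;0 0 0 0 0 1 1;0 0 0 0 0 0 1;0 0 0 0 0 0 1"

```text
clock: 34.05
position: [0.5469, -0.2121, 0.1132]
orientation: [0.998, 0.056, 0.0, -0.0]
ft_force: [-0.7, 0.6, -5.0]
finger_gap: 0.0399
```

Emit:
servo_tool --plan "0 0 0 0 0 0.7 1;0 0 0 0 0 0 1;0 0 0 0 0 0 1"

```text
clock: 34.35
position: [0.547, -0.2121, 0.113]
orientation: [0.998, 0.056, 0.0, 0.0]
ft_force: [-0.4, 0.1, -0.5]
finger_gap: 0.0399
```

Emit:
servo_tool --plan "0 0 0 0 0 0.3 1;0 0 0 0 0 0 1;0 0 0 0 0 0 1"

```text
clock: 34.65
position: [0.5471, -0.2121, 0.113]
orientation: [0.998, 0.056, 0.0, 0.0]
ft_force: [-3.3, 2.5, 6.5]
finger_gap: 0.0399
```

Emit:
servo_tool --plan "0 0 0 0 0 0 0.2;0 0 0 0 0 0 -0.2;0 0 0 0 0 0 -0.6;0 0 0 0 0 0 -1;0 0 0 0 0 0 -1;0 0 0 0 0 0 -1;0 0 0 0 0 0 -1"

```text
clock: 35.35
position: [0.5469, -0.2121, 0.1121]
orientation: [0.998, 0.056, 0.0, -0.0]
ft_force: [0.1, -0.2, -0.0]
finger_gap: 0.0853
```

Emit:
servo_tool --plan "0 0 0 0 0 -10 -1;0 0 0 0 0 -30 -1;0 0 0 0 0 -35 -1;0 0 0 0 0 -35 -1;0 0 0 0 0 -30 -1;0 0 0 0 0 -30 -1;0 0 0 0 0 0 -1"

```text
clock: 36.05
position: [0.5488, -0.2129, 0.288]
orientation: [0.998, 0.056, 0.005, 0.002]
ft_force: [0.1, -0.8, -0.4]
finger_gap: 0.0855
```

Run:
```python
from h import *
s=arm.state();print(s["position"],s["clock"])
p,d=camera("scene");cv2.imwrite("pics/s7.png",cv2.resize(p[140:350,130:450,::-1],None,fx=2.4,fy=2.4))
```

```text
[ 0.5488149  -0.21285214  0.28803348] 36.05
```

View pics/s7.png

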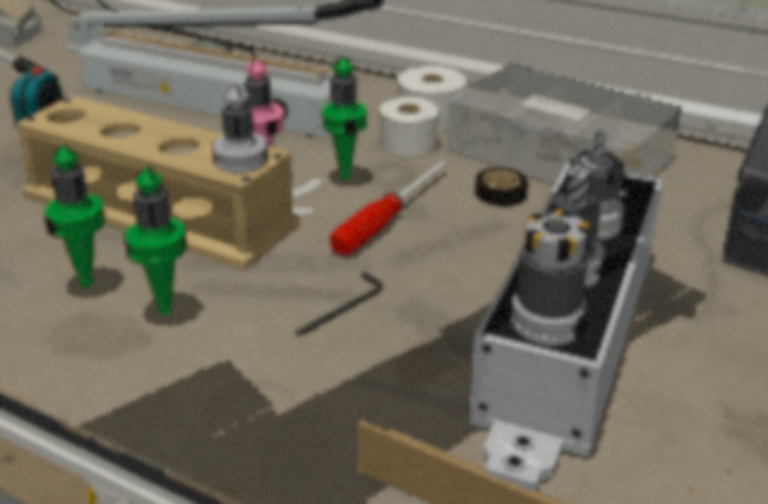

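Three tools are in the carrier, with the drill at (600,175). Only the steel countersink is left in the rack, at (240,135).

Emit:
servo_tool --plan "0 0 -0.1 0 0 0 -1;0 0 -0.14 0 0 0 -1;0 0 -0.14 0 0 0 -1;0 0 -0.14 0 0 0 -1;0 0 -0.14 0 0 0 -1;0 0 -0.14 0 0 0 -1;0 0 -0.14 0 0 0 -1;0 0 -0.14 0 0 0 -1"

```text
clock: 36.9
position: [0.5462, -0.2118, 0.281]
orientation: [0.826, 0.564, -0.001, -0.001]
ft_force: [-1.0, -1.3, -0.5]
finger_gap: 0.0856
```

Emit:
servo_tool --plan "0 0 -0.14 0 0 0 -1;0 0 -0.14 0 0 0 -1;0 0 -0.1 0 0 0 -1;0 0 0 30 -5 0 -1;0 0 0 40 -6 0 -1;0 0 0 40 -6 0 -1;0 0 0 40 -6 0 -1;0 0 0 40 -6 0 -1"

```text
clock: 37.7
position: [0.5165, -0.0206, 0.2812]
orientation: [0.707, 0.707, -0.001, -0.001]
ft_force: [0.4, -0.1, -0.5]
finger_gap: 0.0854
```

Emit:
servo_tool --plan "0 0 0 40 -6 0 -1;0 0 0 40 -6 0 -1;0 0 0 40 -6 0 -1;0 0 0 0 0 0 -1;0 0 0 0 0 0 -1;0 0 0 0 0 0 -1"

```text
clock: 38.3
position: [0.4994, 0.097, 0.2817]
orientation: [0.707, 0.707, -0.001, -0.0]
ft_force: [0.5, -0.7, -0.3]
finger_gap: 0.0853
```

Emit:
servo_tool --plan "0 0 0 16.5 -2.5 0 -1;0 0 0 0 0 25 -1;0 0 0 0 0 30 -1;0 0 0 0 0 23 -1;0 0 0 0 0 0 -1;0 0 0 0 0 0 -1"

```text
clock: 38.9
position: [0.4974, 0.1134, 0.2045]
orientation: [0.707, 0.707, -0.0, 0.0]
ft_force: [-0.0, 0.7, 0.1]
finger_gap: 0.085
```

Emit:
servo_tool --plan "0 0 0 0 0 25 -1;0 0 0 0 0 30 -1;0 0 0 0 0 20 -1;0 0 0 0 0 12 -1;0 0 0 0 0 5 -1;0 0 0 0 0 2 -1;0 0 0 0 0 0 -1;0 0 0 0 0 0 -0.5"

```text
clock: 39.7
position: [0.4977, 0.1145, 0.1112]
orientation: [0.707, 0.708, 0.001, 0.001]
ft_force: [0.4, 0.6, 0.5]
finger_gap: 0.0735
```

Emit:
servo_tool --plan "0 0 0 0 0 0 0;0 0 0 0 0 0 0.5;0 0 0 0 0 0 1;0 0 0 0 0 0 1;0 0 0 0 0 0 1;0 0 0 0 0 0 1;0 0 0 0 0 0 1;0 0 0 0 0 0 1"

```text
clock: 40.5
position: [0.4966, 0.1144, 0.1106]
orientation: [0.707, 0.708, -0.0, -0.0]
ft_force: [-3.5, 0.7, 5.9]
finger_gap: 0.0256
```

Emit:
servo_tool --plan "0 0 0 0 0 -5 1;0 0 0 0 0 -15 1;0 0 0 0 0 -30 1;0 0 0 0 0 -30 1;0 0 0 0 0 -30 1;0 0 0 0 0 -30 1;0 0 0 0 0 -25 1;0 0 0 0 0 -15 1"

```text
clock: 41.3
position: [0.4976, 0.1144, 0.2919]
orientation: [0.707, 0.708, 0.001, 0.001]
ft_force: [-0.0, 0.6, -3.6]
finger_gap: 0.0258
```

Emit:
servo_tool --plan "0 0 0 -20 8 0 1;0 0 0 -32 12.5 0 1;0 0 0 -32 12.5 0 1;0 0 0 -32 12.5 0 1;0 0 0 -32 12.5 0 1;0 0 0 -32 12.5 0 1;0 0 0 -32 12.5 0 1;0 0 0 -32 12.5 0 1"

```text
clock: 42.1
position: [0.5931, -0.131, 0.2892]
orientation: [0.707, 0.707, -0.0, -0.001]
ft_force: [0.6, 0.7, -3.7]
finger_gap: 0.0258
```

Emit:
servo_tool --plan "0 0 0 -32 12.5 0 1;0 0 0 -32 12.5 0 1;0 0 0.1 0 0 0 1;0 0 0.14 0 0 0 1;0 0 0.14 0 0 0 1;0 0 0.14 0 0 0 1;0 0 0.14 0 0 0 1;0 0 0.14 0 0 0 1"

```text
clock: 42.9
position: [0.6178, -0.1936, 0.2889]
orientation: [0.928, 0.374, -0.001, -0.001]
ft_force: [-0.6, -0.1, -2.9]
finger_gap: 0.0256
```

Emit:
servo_tool --plan "0 0 0.14 0 0 0 1;0 0 0.14 0 0 0 1;0 0 0.14 0 0 0 1;0 0 0.14 0 0 0 1;0 0 0.1 0 0 0 1;0 0 0 0 0 0 1;0 0 0 0 0 0 1;0 0 0 0 0 0 1"

```text
clock: 43.7
position: [0.6178, -0.1935, 0.2897]
orientation: [0.998, 0.057, -0.0, -0.0]
ft_force: [-0.0, -0.3, -3.7]
finger_gap: 0.0261
```

Emit:
servo_tool --plan "0 0 0 2.5 10.3 0 1;0 0 0 0 0 0 1;0 0 0 0 0 30 1;0 0 0 0 0 30 1;0 0 0 0 0 20 1;0 0 0 0 0 0 1;0 0 0 0 0 0 1"

```text
clock: 44.4
position: [0.6219, -0.2038, 0.2106]
orientation: [0.998, 0.056, 0.0, 0.0]
ft_force: [0.3, -0.2, -2.6]
finger_gap: 0.0254
```

Emit:
servo_tool --plan "0 0 0 0 0 20 1;0 0 0 0 0 25 1;0 0 0 0 0 25 1;0 0 0 0 0 15 1;0 0 0 0 0 8 1;0 0 0 0 0 3 1;0 0 0 0 0 0 1;0 0 0 0 0 0 1"

```text
clock: 45.2
position: [0.6224, -0.2037, 0.1157]
orientation: [0.998, 0.056, 0.001, 0.0]
ft_force: [0.4, 0.7, -3.5]
finger_gap: 0.0256
```

Emit:
servo_tool --plan "0 0 0 0 0 2 1;0 0 0 0 0 1.2 1;0 0 0 0 0 0 1;0 0 0 0 0 0 1"

```text
clock: 45.6
position: [0.6215, -0.2034, 0.111]
orientation: [0.998, 0.056, 0.0, -0.0]
ft_force: [-0.5, -0.4, -2.7]
finger_gap: 0.0259
```

Emit:
servo_tool --plan "0 0 0 0 0 0.7 1;0 0 0 0 0 0 1;0 0 0 0 0 0 1"

```text
clock: 45.9
position: [0.6216, -0.2035, 0.1107]
orientation: [0.998, 0.056, 0.0, 0.0]
ft_force: [-0.4, 0.2, -1.2]
finger_gap: 0.0256
```

Emit:
servo_tool --plan "0 0 0 0 0 0.3 1;0 0 0 0 0 0 1;0 0 0 0 0 0 1"

```text
clock: 46.2
position: [0.6217, -0.2034, 0.1106]
orientation: [0.998, 0.056, 0.0, 0.0]
ft_force: [-0.8, 1.0, 3.6]
finger_gap: 0.0261
```

Emit:
servo_tool --plan "0 0 0 0 0 0 0.4;0 0 0 0 0 0 0;0 0 0 0 0 0 -0.5;0 0 0 0 0 0 -1;0 0 0 0 0 0 -1;0 0 0 0 0 0 -1;0 0 0 0 0 0 -1"

```text
clock: 46.9
position: [0.6215, -0.2035, 0.1099]
orientation: [0.998, 0.056, 0.0, -0.0]
ft_force: [0.7, -1.0, -0.2]
finger_gap: 0.0853
```

Emit:
servo_tool --plan "0 0 0 0 0 -10 -1;0 0 0 0 0 -30 -1;0 0 0 0 0 -35 -1;0 0 0 0 0 -35 -1;0 0 0 0 0 -30 -1;0 0 0 0 0 -30 -1;0 0 0 -30 0 0 -1;0 0 0 -30 0 0 -1"

```text
clock: 47.7
position: [0.562, -0.2102, 0.2818]
orientation: [0.998, 0.056, 0.002, 0.001]
ft_force: [-0.3, -1.5, -0.1]
finger_gap: 0.0855
```

Emit:
servo_tool --plan "0 0 0 -40 0 -20 -1;0 0 0 -40 0 -20 -1;0 0 0 -40 0 0 -1;0 0 0 -30 0 0 -1;0 0 0 0 0 0 -1;0 0 0 0 0 0 -1"

```text
clock: 48.3
position: [0.4128, -0.227, 0.3211]
orientation: [0.998, 0.056, 0.001, 0.0]
ft_force: [-0.2, -0.1, 0.1]
finger_gap: 0.0854
```

Run:
```python
from h import *
s=arm.state();print(s["position"],s["clock"])
p,d=camera("scene");cv2.imwrite("pics/s8.png",cv2.resize(p[140:350,130:450,::-1],None,fx=2.4,fy=2.4))
P=camera_params("wrist");p,d=camera("wrist");cv2.imwrite("pics/w8.png",p[:,:,::-1]);w=cloud(P,d)
for n,x,y,h in(("face",.3985,-.2285,.08),("end",.4725,-.22,.086),("drill",.547,-.212,.088),("cs",.6215,-.2035,.079)):
    print(n,fitc(w,.1,.108,x,y),fitc(w,.085+h-.005,.085+h+.004,x,y))
```

```text
[ 0.41281246 -0.227036    0.32109067] 48.3
face (149, array([ 0.4025, -0.2284]), 0.0255, array([ 0.4163, -0.2263], dtype=float32)) (1223, array([ 0.4007, -0.2282]), 0.022, array([ 0.4014, -0.2284], dtype=float32))
end (545, array([ 0.4735, -0.2193]), 0.0259, array([ 0.477 , -0.2191], dtype=float32)) (259, array([ 0.4732, -0.2193]), 0.0091, array([ 0.4734, -0.2194], dtype=float32))
drill (345, array([ 0.5463, -0.212 ]), 0.0251, array([ 0.5327, -0.2137], dtype=float32)) (81, array([ 0.5474, -0.2112]), 0.0048, array([ 0.5469, -0.2119], dtype=float32))
cs (586, array([ 0.6111, -0.2039]), 0.0233, array([ 0.6036, -0.2051], dtype=float32)) None
```

View pics/s8.png

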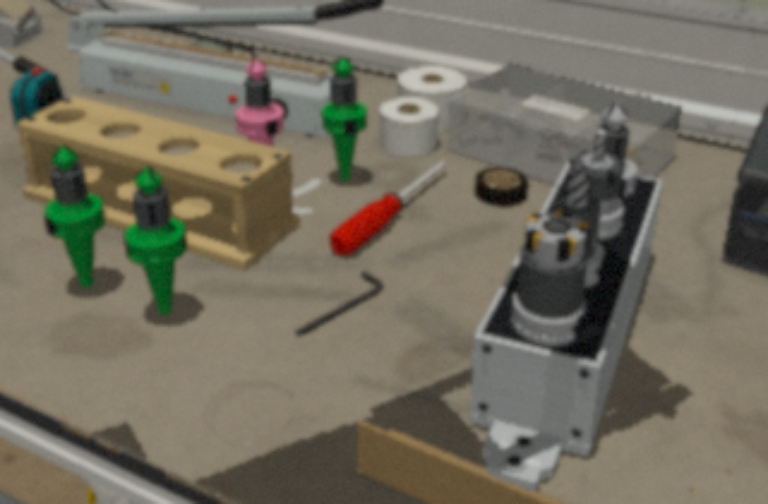

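View pics/w8.png

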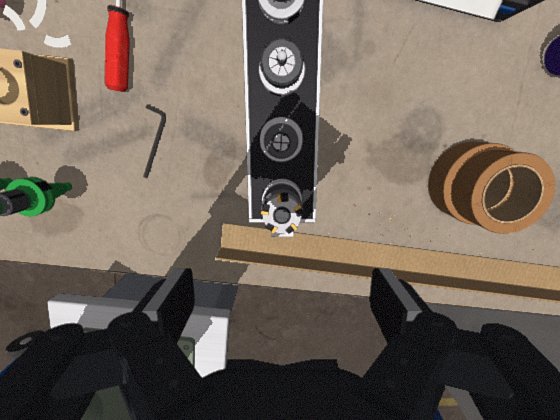

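All four stand in order with their flanges at deck level. The wrist view cuts off the countersink at (283,5), so I'll check it from the top camera.

Run:
```python
from h import *
P=camera_params("top");p,d=camera("top");w=cloud(P,d)
for n,x,y,h in(("end",.4735,-.22,.086),("drill",.547,-.212,.088),("cs",.6215,-.2035,.079)):
    print(n,fitc(w,.1,.109,x,y,.03),fitc(w,.085+h-.008,.085+h+.005,x,y))
cv2.imwrite("pics/t8.png",cv2.resize(p[150:300,300:410,::-1],None,fx=4,fy=4))
```

```text
end (87, array([ 0.4747, -0.2191]), 0.0254, array([ 0.4704, -0.2121], dtype=float32)) (38, array([ 0.4752, -0.2191]), 0.0095, array([ 0.4744, -0.2185], dtype=float32))
drill (60, array([ 0.5492, -0.2104]), 0.0259, array([ 0.5397, -0.2019], dtype=float32)) (9, array([ 0.5473, -0.211 ]), 0.0037, array([ 0.5482, -0.2105], dtype=float32))
cs (122, array([ 0.6214, -0.2025]), 0.0257, array([ 0.6184, -0.1989], dtype=float32)) (42, array([ 0.6216, -0.2019]), 0.011, array([ 0.6208, -0.2021], dtype=float32))
```

View pics/t8.png

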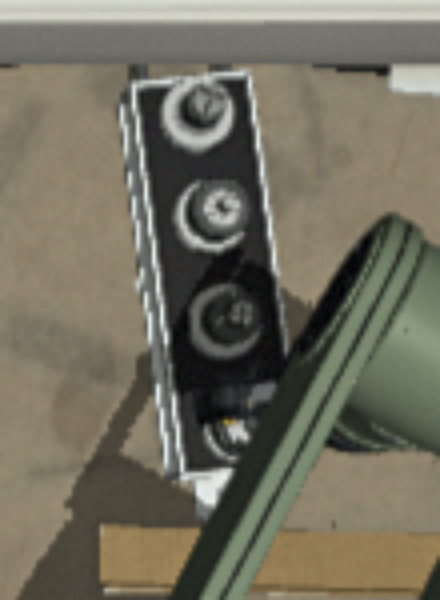

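The top view agrees: the countersink sits at (205,105) with its flange level and its axis within about 1 mm of the hole centre. I'm handing in.

```bash
python3 -c "
from workcell import close_job;print(close_job())"
```

```text
the job is handed in; nothing more can be done
None
```

All four tools are now in the carrier in the order asked: face mill at the tongue, then end mill, twist drill and countersink at the pull bow. I handed the job in at about 48 s on the robot's clock. Each tool was lowered taper first until the wrist force showed the flange taking the load, then released and cleared vertically.

- **Seating:** the last camera checks showed all four upright with their flanges at deck height. Each axis measured within about 2 mm of its hole centre, except one face mill flange reading about 4 mm off. That flange was mostly hidden, and the top face of the same tool read about 2 mm.
- **Forces:** the force readings at the ends of my moves stayed under about 10 N.
- **Bystanders:** the screwdriver, hex key, tape and the green and pink look-alikes were not touched, and they look unmoved in the last scene picture.
- **Checks that disagreed:** one oblique wrist view differed from the top camera by about 3 mm, and the final top and wrist readings differed by 1 to 3 mm. The last wrist picture cut off the countersink, so I checked that one from the top camera. The arm partly hid the face mill from above, so I checked that one in the scene and wrist views.

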